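# Thread the finial's rod through a clay totem

## Task

Finish the small clay totem. Its three fired discs are stacked on the concrete foot but have slid out of line with each other and with the foot's socket: take the turret finial out of the wooden drying block and pass its steel rod down through all three discs into the foot, feeling for each hole and easing the discs into line gently, because fired clay chips if the rod is forced. Finish with the finial fully home and upright, sitting flush on the top disc with the discs still in their order, and let go; leave the mug, cup, cutter and spatula alone.

Things in the scene. Friction and masses are not known exactly. Their poses are not given: they have to be found in the camera images.
- finial_grip (a point): Where to take the finial: the centre of its plain round clay drum (30 mm diameter, 45 mm tall), 26 mm above the drum's flat underside (the shoulder) and 98 mm above the rod's tip. A pointed roof reaches 40 mm above this point. A plain steel rod, 10 mm diameter and 72 mm long, with a 1 mm bevel at its tip, runs straight down out of the shoulder. Weighs about 140 g. z is the finial's own axis, pointing up to the roof.
- rod_tip (a point): Centre of the lower end of the finial's rod, 72 mm below the shoulder; z points up along the rod.
- shoulder (a point): Centre of the flat underside of the finial's drum, which comes to rest on the top disc when the rod is fully home. Held by its drum, the finial can pivot a few degrees in the fingers when the rod is pushed sideways; left canted in the discs it does not settle upright of itself, the discs' friction holds it.
- top_disc (a point): Top disc of the stack: fired clay, round, 52 mm diameter, 14 mm thick, about 65 g, loose. The point is the centre of its round outline, half-way up; z up. A straight 12 mm hole, bevelled 1 mm at both mouths, was pierced by hand and lies up to 5 mm off that centre, in an unknown direction. With the rod in its hole the disc is drawn aside easily (under 2 N).
- middle_disc (a point): Middle disc: the same but 12 mm thick, about 56 g; its hole too is up to 5 mm off centre in an unknown direction. Any of the discs chips where the rod is driven against it with over 40 N (the finial's broad shoulder may bear on the top one with up to 80 N), so meet it slowly, at 10 to 15 mm/s.
- bottom_disc (a point): Bottom disc, lying on the foot: the same but 16 mm thick, about 75 g; its hole too is up to 5 mm off centre in an unknown direction.
- socket (a point): Mouth of the socket, in the middle of the flat top of the concrete foot (a block 120 x 120 x 45 mm that stands firm on the table and does not move). The socket is a round hole 11 mm in diameter with a 1 mm bevel, 36 mm deep and straight down: with the finial home the rod's tip is 30 mm below this point. z points up.
- drying_block: Wooden drying block, 70 mm (its x) by 150 mm (its y) by 60 mm tall, fixed; origin under its centre, at table height. Three 12 mm holes, 52 mm deep, in a row along its y, 45 mm apart; the finial's rod stands in the middle one and the other two are empty. The finial's shoulder stands 20 mm above the block's top.
- mug: Brown mug, 82 mm across and 85 mm tall; origin under its centre. Leave alone.
- cup: White plastic cup, 70 mm across and 75 mm tall; origin under its centre. Leave alone.
- cutter: Round steel clay cutter, 60 mm across and 22 mm tall; origin under its centre. Leave alone.
- spatula: Wooden-handled spatula, 190 mm long, lying on the table. Leave alone.
Things that resemble listed ones, but are neither listed nor needed, are in the scene too. Leave any green or pink look-alike of the part that bears top_disc alone. Leave any green look-alike of the part that bears socket alone.

How it is judged:
On the way, in this order (a step that is already met when the one before it is completed fails the run):
1. the finial is lifted clear of the drying block (z of rod_tip in the frame of drying_block above 0.062 m), for 0.1 s.
2. the rod has passed right through the top disc's hole (z of rod_tip in the frame of top_disc below -0.009 m and horizontal distance between rod_tip and top_disc below 0.008 m), for 0.1 s.
At the end, for the whole second after the job is handed in: Rod tip at least 27.5 mm below the socket's mouth (30 is home), within 3 mm of its axis; finial within 0.06 rad of upright; low, middle and top discs flat in that order, within 3 mm of seated height, centres within 8 mm of the socket's axis; released, at rest (horizontal distance between rod_tip and socket below 0.003 m and z of rod_tip in the frame of socket below -0.0275 m and angle between rod_tip's own z axis and vertical below 0.06 rad and horizontal distance between each of bottom_disc, middle_disc, top_disc and socket below 0.008 m and z of bottom_disc in the frame of socket between 0.005 and 0.011 m and z of middle_disc in the frame of socket between 0.019 and 0.025 m and z of top_disc in the frame of socket between 0.032 and 0.038 m and linear speed of each of finial, disc_top below 0.01 m/s); the robot touches nothing.
It fails at once if the rod is forced on the top disc, with more than 40 N, while it is being threaded (contact force between finial and disc_top above 40 N and z of rod_tip in the frame of socket above -0.025 m).
It fails at once if the rod is forced on the middle disc, with more than 40 N, while it is being threaded (contact force between finial and disc_mid above 40 N and z of rod_tip in the frame of socket above -0.025 m).
It fails at once if the rod is forced on the bottom disc, with more than 40 N, while it is being threaded (contact force between finial and disc_low above 40 N and z of rod_tip in the frame of socket above -0.025 m).
It fails at once if the finial is slammed on the top disc, with more than 80 N (contact force between finial and disc_top above 80 N).
It fails at once if the mug, cup, cutter or spatula is moved by more than 20 mm (distance of any of mug, cup, cutter, spatula from where it was at the start of the episode above 0.02 m).
It also fails if it takes over 72 s, if anything falls off the work surface, if the arm or the gripper's body presses on something with over 40 N, if the wrist force passes 120 N, or if a joint passes its speed limit or range.

## Robot

A 6-joint arm with a two-finger parallel gripper is mounted at the origin on the work surface. World frame = base frame: x ahead of the robot, y to its left, z up, the work surface at z = 0. Lengths are in m, angles in rad, forces in N, time in s.
With the tool pointing down it reaches from about 0.25 to 0.775 m from the base axis. Payload 4 kg.
Tool frame: the origin (TCP) lies on the centre line of the jaws, within the pads' length; the fingertips stand 8 mm ahead of it and the grasp point (between the pads) lies 11 mm behind it; z points along the fingers, y is the direction in which the jaws open and shut (so a half turn about z gives the same grasp; the last joint's range is limited). The gripper opens to 94 mm and grips with 3 to 60 N. Pads are 16 mm wide; open, the fingers measure 119 mm over their backs; the gripper's body (75 mm by 177 mm) begins 78 mm behind the grasp point.
Start: joints at [1.211, 0.087, 1.371, -0, 1.684, -0.103], TCP at [0.14, 0.532, 0.214] pointing down, gripper open.
Joint ranges: [-3.1, 3.1], [-0.76, 2.03], [0.27, 2.55], [-1.08, 4.22], [0.17, 2.65], [-2.57, 2.57]. Speed limits (rad/s): [2.79, 2.79, 3.14, 3.14, 3.14, 3.14].

## Interface

Orientations are given as [roll, pitch, yaw] about the fixed x, y, z axes, in that order (R = Rz(yaw) Ry(pitch) Rx(roll)).
In Python, from bench import * gives the robot as it stands.
- The arm moves only by the tool step_arm, never from a script. Its argument "steps" is a list of rows, each an object of numbers: "jaw": the opening, from 0 (shut) to 1 (fully open); "tx", "ty", "tz": the shift along the tool's x, y, z in m; "ax", "ay", "az": the turn, a rotation vector about the tool's x, y, z in rad. In form: [{"jaw": .., "tx": .., "ty": .., "tz": .., "ax": .., "ay": .., "az": ..}, ...]. A call has 1 to 8 rows; each row is the pose to reach, as a shift and turn from the pose measured when the call began, along the tool's axes at that moment; what a row does not reach only later rows make up. A row lasts 1/10 s, in which the tool goes at most 50 mm and 8.59 degrees, less where a joint would pass 70% of its speed; a pose out of reach is approached as far as the arm can. A call with a gripper value outside its range is refused whole. The fingers move at their own pace and stop on an object; the grip force is fixed at half the most. Time passes only in rows, so rows that repeat a pose let the fingers close. It gives the time, the measured TCP pose, the force and the opening at its end, in the units of the state.
- get_obs(): the state, without advancing time (a new reading comes with each control period).
- snapshot(name): name is "side" or "top"; returns (picture, depth): 480x640x3 uint8, red, green, blue; 480x640 float32, m along the optical axis (not along the pixel's ray), 0 where there is no reading.
- camera_model(name): a dict with "intrinsics" (3x3 intrinsics, pixels), "origin" and "orientation" of the camera in the world. Camera axes: x right, y down, z forward; pixel columns grow to the right and rows downward; lengths in m; the calibration is good to about 2 mm. A picture is of the moment at which its call begins. camera_model takes no time and is no camera call.
- close_job(): hands the job in, once; it reports no verdict.
Trained networks look in the newest picture that a camera, given by its name, has taken for a name from the list of things; names that differ only in an ending like _2 or _b are one class to them, and where a whole thing is asked for, a point or a joint stands for the part that bears it (a point fixed in the world has none). Each returns a list of dicts, best first, with "confidence" (0 to 1); they miss things now and then, are a little off and sometimes report something else, mostly with a low value. They report only what shows in the picture. A call takes as long as a camera call. They do not tell look-alikes from the thing itself.
- silhouettes(camera, query): "pixels" (480x640 bool, what is visible of it) and "rect" ([left, top, right, bottom] in pixels, round what is visible of it).
The state is a dict: "time": time; "joint_positions": joint angles; "qvel": joint speeds; "joint_torque": joint torques, N m; "tool_pos": TCP position; "ee_rot": TCP orientation; "wrist_force": force on the tool from outside, world axes, zero at the start; "wrist_torque": the same for the moment, N m; "width": finger opening in m.
Only numpy, scipy, OpenCV 4.12 (cv2) and the standard library are available. Lean on these libraries where they do the work, as an engineer would, in place of code of your own. Each camera call takes 0.05 s, during which the arm holds its last target. There are 200 camera calls.

## Working session

There is one attempt and no reset: what is moved stays moved. The work goes in short steps, Python scripts to look and compute and a tool call to move; the robot and the scene stay as the last step left them, time stands still between calls to the robot, and variables do not carry over. Pictures are saved under pics/ and viewed, about 8 in all and at most 12, crops included, and the job is handed in when it is done.

Besides the shell and the picture viewer there is one more tool, called as name([rows], argument=value, ...), one row to a line, values as JSON. step_arm: Moves the arm, as the interface text tells. Its arguments: {"type":"object","properties":{"steps":{"type":"array"}},"required":["steps"]}

```bash
mkdir -p pics
python3 - <<'E'
from bench import *
import cv2,numpy as np
o=get_obs();print(o)
for c in("side","top"):
    p,d=snapshot(c);cv2.imwrite(f"pics/{c}0.png",p[:,:,::-1]);np.savez(f"{c}0.npz",p=p,d=d)
    m=camera_model(c);print(c,m)
    for q in("finial_grip","top_disc","socket","drying_block"):
        print(q,[(round(s["confidence"],2),s["rect"]) for s in silhouettes(c,q)])
E
```

```text
{'time': 0.0, 'joint_positions': array([ 1.21086465e+00,  8.79699111e-02,  1.37222519e+00,  1.91674209e-06,
        1.68360442e+00, -1.03119817e-01]), 'qvel': array([-0.00105377,  0.00022842, -0.00061831, -0.00117541, -0.00080037,
       -0.00111526]), 'joint_torque': array([ 1.22718331e-03, -3.40189576e+01, -3.02424431e+01,  7.18302839e-02,
        3.31487751e-02, -1.52831631e-04]), 'tool_pos': array([0.13952766, 0.53146518, 0.21231076]), 'ee_rot': array([-3.13939771e+00, -2.29063301e-04,  2.88478076e+00]), 'wrist_force': array([-0.27305175, -0.04991126,  0.39928734]), 'wrist_torque': array([-0.00647783, -0.00286113,  0.01678392]), 'width': 0.0939141911340064}
side {'intrinsics': array([[450.54558011,   0.        , 325.31854695],
       [  0.        , 450.54558011, 236.11113598],
       [  0.        ,   0.        ,   1.        ]]), 'origin': array([ 0.06163071, -0.45432426,  0.74752112]), 'orientation': array([-2.34379479, -0.00558539, -0.79201979])}
finial_grip [(0.56, [374.6, 276.7, 395.4, 310.7])]
top_disc [(0.88, [241.2, 254.6, 271.5, 275.2]), (0.58, [279.1, 193.2, 304.3, 211.7]
[... 167 characters left out ...]
ng_block [(0.94, [341.7, 278.1, 425.4, 359.0]), (0.37, [373.9, 276.2, 396.0, 309.6])]
top {'intrinsics': array([[546.24834806,   0.        , 322.13039919],
       [  0.        , 546.24834806, 247.48291816],
       [  0.        ,   0.        ,   1.        ]]), 'origin': array([0.34592479, 0.03817166, 1.16126931]), 'orientation': array([-2.93068044e+00, -1.43741887e-07, -1.68831976e+00])}
finial_grip [(0.78, [410.3, 259.7, 427.0, 281.7])]
top_disc [(0.83, [264.2, 312.4, 291.4, 339.4]), (0.64, [185.5, 258.8, 212.5, 284.3]), (0.62, [238.3, 246.6, 262.8, 267.7])]
socket [(0.73, [226.3, 224.3, 299.7, 295.5]), (0.72, [162.9, 327.2, 238.0, 404.2])]
drying_block [(0.91, [369.2, 257.9, 451.6, 297.4])]
```

Run:
```python
import cv2,numpy as np
a=cv2.imread("pics/side0.png")[150:380,150:480];b=cv2.imread("pics/top0.png")[200:420,140:480]
a=cv2.resize(a,(430*1,300));b=cv2.resize(b,(800,518),interpolation=cv2.INTER_CUBIC)
a=cv2.imread("pics/side0.png")
cv2.imwrite("pics/b.png",b)
```

```text
(no output)
```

View pics/side0.png

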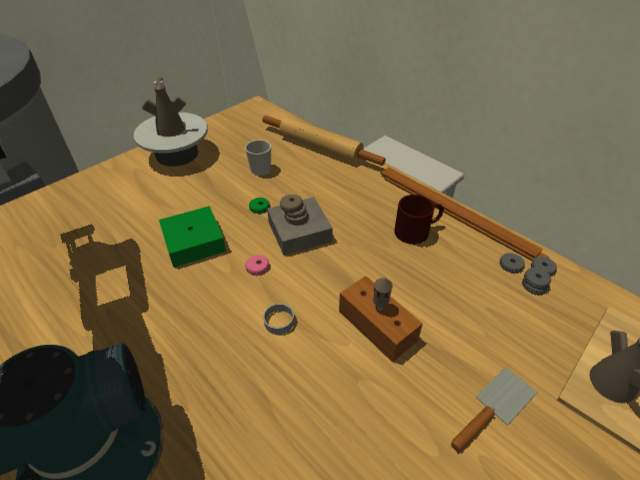

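View pics/b.png

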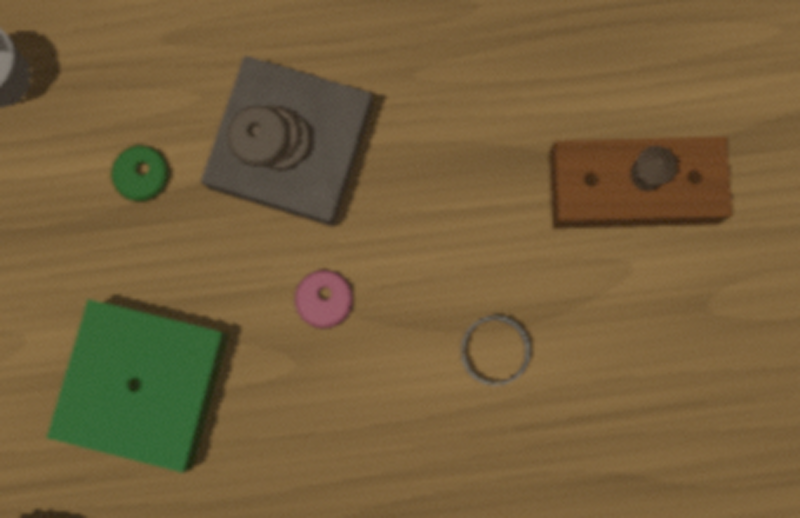

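The real stack is on the grey foot (top camera, about px 250,257). The green foot (200,365), green disc (199,271) and pink disc (278,326) are look-alikes. The finial is in the brown block (418,270). Now measuring.

```bash
cat > h.py <<'E'
import numpy as np,cv2
from scipy.spatial.transform import Rotation as R
from scipy.optimize import least_squares
from bench import *
def cam(c):
    m=camera_model(c);return m["intrinsics"],np.array(m["origin"]),R.from_euler("xyz",m["orientation"]).as_matrix()
def cloud(c,d):
    K,o,M=cam(c);v,u=np.mgrid[:480,:640]
    P=np.stack([(u-K[0,2])/K[0,0]*d,(v-K[1,2])/K[1,1]*d,d],-1)
    return P@M.T+o
def ray(c,u,v,z):
    K,o,M=cam(c);r=M@np.array([(u-K[0,2])/K[0,0],(v-K[1,2])/K[1,1],1]);return o+r*(z-o[2])/r[2]
def proj(c,P):
    K,o,M=cam(c);q=(np.asarray(P)-o)@M;return q[...,:2]/q[...,2:]*K[0,0]+K[:2,2]
def rect(P):
    return cv2.minAreaRect(P[:,:2].astype(np.float32)*1000)
E
python3 - <<'E'
from h import *
for c in("top","side"):
    z=np.load(c+"0.npz");P=cloud(c,z["d"]);ok=z["d"]>0
    def reg(r,lo,hi):
        m=np.zeros((480,640),bool);m[r[1]:r[3],r[0]:r[2]]=1
        return P[m&ok&(P[...,2]>lo)&(P[...,2]<hi)]
    F,B=((222,220,305,300),(365,254,456,302)) if c=="top" else ((262,190,340,256),(336,272,430,364))
    f=reg(F,.04,.05);print(c,"foot",len(f),np.median(f[:,2]),rect(f))
    for n,lo,hi in(("low",.048,.061),("mid",.064,.073),("top",.076,.086),("topface",.0845,.092)):
        q=reg(F,lo,hi);print(n,len(q),q.mean(0).round(4) if len(q) else 0, cv2.minEnclosingCircle(q[:,:2].astype(np.float32)*1000) if len(q) else 0)
    b=reg(B,.055,.066);print("block",len(b),np.median(b[:,2]),rect(b))
    for lo in(.082,.09,.1,.11,.12,.13,.14):
        q=reg(B,lo,lo+.01)
        if len(q):print("fin",lo,len(q),q.mean(0).round(4),cv2.minEnclosingCircle(q[:,:2].astype(np.float32)*1000))
E
```

```text
top foot 2412 0.04398560796151374 ((576.8270263671875, 137.76651000976562), (120.95584106445312, 120.82920837402344), 66.46664428710938)
low 152 [0.567  0.1291 0.0534] ((575.9296264648438, 137.28651428222656), 77.2357177734375)
mid 108 [0.5741 0.1376 0.0702] ((572.7931518554688, 152.41307067871094), 29.334993362426758)
top 283 [0.5714 0.1579 0.0837] ((572.7791137695312, 158.7611083984375), 26.015840530395508)
topface 341 [0.5722 0.1586 0.0867] ((572.8048095703125, 159.10818481445312), 25.149555206298828)
block 2102 0.05898959331951792 ((500.87506103515625, -167.67501831054688), (151.05935668945312, 70.9006118774414), 84.47531127929688)
fin 0.082 16 [ 0.4934 -0.1585  0.0863] ((495.89788818359375, -161.88900756835938), 12.553848266601562)
fin 0.09 16 [ 0.496  -0.1567  0.0962] ((499.10516357421875, -160.32919311523438), 12.5042085647583)
fin 0.1 10 [ 0.4925 -0.1592  0.1039] ((493.73345947265625, -161.33438110351562), 11.165417671203613)
fin 0.11 12 [ 0.4946 -0.1574  0.1122] ((496.3603515625, -162.38348388671875), 13.638684272766113)
fin 0.12 96 [ 0.4995 -0.165   0.1268] ((500.6665344238
[... 892 characters left out ...]
 0.082 51 [ 0.4921 -0.1758  0.0869] ((499.9122314453125, -170.82179260253906), 15.029772758483887)
fin 0.09 56 [ 0.4919 -0.1766  0.0948] ((497.26519775390625, -173.0881805419922), 13.944433212280273)
fin 0.1 55 [ 0.4915 -0.1756  0.1049] ((497.5813293457031, -172.66900634765625), 14.796630859375)
fin 0.11 68 [ 0.4919 -0.1762  0.115 ] ((499.6561584472656, -170.87094116210938), 15.302173614501953)
fin 0.12 85 [ 0.4935 -0.1748  0.1266] ((500.8404235839844, -170.42723083496094), 16.833099365234375)
fin 0.13 117 [ 0.4965 -0.1727  0.1343] ((498.45965576171875, -171.0067901611328), 14.339027404785156)
fin 0.14 28 [ 0.4995 -0.1708  0.1424] ((499.1593322753906, -170.58587646484375), 6.234127998352051)
```

Run:
```python
import cv2,numpy as np
a=cv2.imread("pics/side0.png")[185:260,260:340];b=cv2.imread("pics/top0.png")[222:302,222:302]
a=cv2.resize(a,(400,375),interpolation=cv2.INTER_CUBIC);b=cv2.resize(b,(400,400),interpolation=cv2.INTER_CUBIC)
a=cv2.copyMakeBorder(a,0,25,0,0,cv2.BORDER_CONSTANT)
cv2.imwrite("pics/c.png",cv2.convertScaleAbs(np.hstack([a,b]),alpha=1.6))
```

```text
(no output)
```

View pics/c.png

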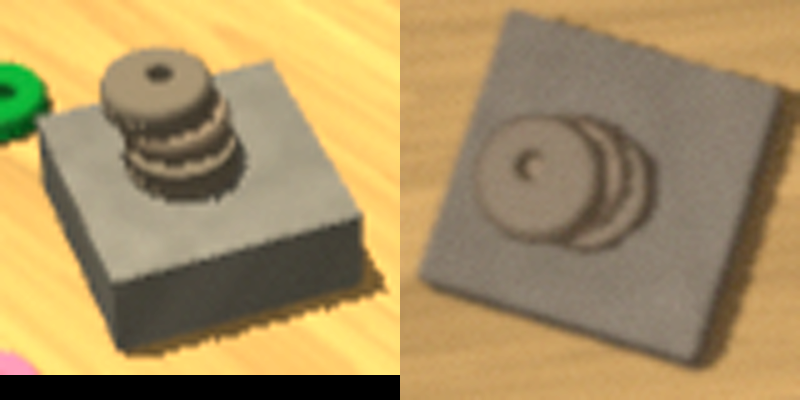

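```bash
cat >> h.py <<'E'
def go(p,yaw=np.pi,roll=np.pi,pitch=0):
    o=get_obs();M=R.from_euler("xyz",o["ee_rot"])
    t=M.inv().apply(np.array(p)-o["tool_pos"]);a=(M.inv()*R.from_euler("xyz",[roll,pitch,yaw])).as_rotvec()
    print("t",t.round(4),"a",a.round(4))
E
python3 - <<'E'
from h import *
go([.5007,-.169,.22])
z=np.load("top0.npz");P=cloud("top",z["d"]);p=z["p"].astype(int).sum(-1)
# holes: dark centroid in top face
for c in("top","side"):
    z=np.load(c+"0.npz");g=cv2.GaussianBlur(z["p"].sum(-1).astype(np.float32),(0,0),.8)
    C=(.5728,.1590,.087) if c=="top" else (.5713,.1552,.087)
    u,v=proj(c,C);V,U=np.mgrid[:480,:640]
    W=np.stack([ray(c,a,b,.087) for a,b in zip(U[180:290,230:320].ravel(),V[180:290,230:320].ravel())]).reshape(110,90,3)
    r=np.hypot(W[...,0]-C[0],W[...,1]-C[1]);G=g[180:290,230:320]
    med=np.median(G[r<18]);m=(r<13)&(G<med*.8);w=(med-G)*m
    print(c,"hole",m.sum(),[(W[...,i]*w).sum()/w.sum() for i in(0,1)],"disc",C)
    # crescents
    Q=cloud(c,z["d"])[180:290,230:320]
    for n,h in(("top",.087),("mid",.073),("low",.061)):
        s=Q[(abs(Q[...,2]-h)<.003)&(np.hypot(Q[...,0]-.575,Q[...,1]-.145)<.05)][:,:2]
        def cost(x):
            d=np.hypot(*(s-x[:2]).T); # points should be inside 25.5mm; penalise outside strongly, pull boundary
            return np.where(d>.0255,(d-.0255)*6,0)
        # smallest-shift solution: fit outer hull points farthest from the top disc
        hull=cv2.convexHull((s*1000).astype(np.float32))[:,0]/1000
        k=hull if n=="top" else hull[np.hypot(hull[:,0]-C[0],hull[:,1]-C[1])>.0275]
        f=least_squares(lambda x:np.hypot(*(k-x).T)-.0255,[.575,.145],loss="soft_l1",f_scale=.001)
        print(n,len(s),len(k),f.x.round(4),np.abs(f.fun).mean().round(5))
E
```

```text
t [-0.5272 -0.5863 -0.0065] a [ 1.000e-04  0.000e+00 -2.568e-01]Traceback (most recent call last):
  File "<stdin>", line 9, in <module>
  File "h.py", line 12, in ray
    K,o,M=cam(c);r=M@np.array([(u-K[0,2])/K[0,0],(v-K[1,2])/K[1,1],1]);return o+r*(z-o[2])/r[2]
          ~~~^^^
  File "h.py", line 6, in cam
    m=camera_model(c);return m["intrinsics"],np.array(m["origin"]),R.from_euler("xyz",m["orientation"]).as_matrix()
ValueError: time passes only in moves, steps and waits
```

```bash
sed -i 's/^def cam(c)/from functools import lru_cache\n@lru_cache\ndef cam(c)/' h.py
cat > m.py <<'E'
from h import *
for c in("top","side"):
    z=np.load(c+"0.npz");g=cv2.GaussianBlur(z["p"].sum(-1).astype(np.float32),(0,0),.8)
    C=(.5728,.1590,.087) if c=="top" else (.5713,.1552,.087)
    V,U=np.mgrid[180:290,230:320]
    W=np.stack([ray(c,a,b,.087) for a,b in zip(U.ravel(),V.ravel())]).reshape(110,90,3)
    r=np.hypot(W[...,0]-C[0],W[...,1]-C[1]);G=g[180:290,230:320]
    med=np.median(G[r<18]);m=(r<13)&(G<med*.8);w=(med-G)*m
    print(c,"hole",m.sum(),[((W[...,i]*w).sum()/w.sum()).round(4) for i in(0,1)],"disc",C)
    Q=cloud(c,z["d"])[180:290,230:320]
    for n,h in(("top",.087),("mid",.073),("low",.061)):
        s=Q[(abs(Q[...,2]-h)<.003)&(np.hypot(Q[...,0]-.575,Q[...,1]-.145)<.05)][:,:2]
        hull=cv2.convexHull((s*1000).astype(np.float32))[:,0]/1000
        k=hull if n=="top" else hull[np.hypot(hull[:,0]-C[0],hull[:,1]-C[1])>.0275]
        f=least_squares(lambda x:np.hypot(*(k-x).T)-.0255,[.575,.145],loss="soft_l1",f_scale=.001)
        print(n,len(s),len(k),f.x.round(4),np.abs(f.fun).mean().round(5))
E
python3 m.py
```

```text
top hole 1076 [np.float64(0.5536), np.float64(0.1138)] disc (0.5728, 0.159, 0.087)
top 371 25 [0.5728 0.1585] 0.00086
mid 97 9 [0.5745 0.1499] 0.00049
low 90 13 [0.5721 0.1428] 0.00031
side hole 2613 [np.float64(0.5139), np.float64(0.0967)] disc (0.5713, 0.1552, 0.087)
top 235 18 [0.5718 0.1551] 0.00073
mid 87 8 [0.5737 0.1461] 0.00059
low 95 10 [0.5709 0.1389] 0.00083
```

step_arm([
  {"jaw": 1,"tx": -0.527,"ty": -0.586,"tz": -0.006,"az": -0.257},
  {"jaw": 1,"tx": -0.527,"ty": -0.586,"tz": -0.006,"az": -0.257},
  {"jaw": 1,"tx": -0.527,"ty": -0.586,"tz": -0.006,"az": -0.257},
  {"jaw": 1,"tx": -0.527,"ty": -0.586,"tz": -0.006,"az": -0.257},
  {"jaw": 1,"tx": -0.527,"ty": -0.586,"tz": -0.006,"az": -0.257},
  {"jaw": 1,"tx": -0.527,"ty": -0.586,"tz": -0.006,"az": -0.257},
  {"jaw": 1,"tx": -0.527,"ty": -0.586,"tz": -0.006,"az": -0.257},
  {"jaw": 1,"tx": -0.527,"ty": -0.586,"tz": -0.006,"az": -0.257},
])

```text
invalid input
```

step_arm([
  {"jaw": 1,"tx": -0.527,"ty": -0.586,"tz": -0.006,"ax": 0,"ay": 0,"az": -0.257},
  {"jaw": 1,"tx": -0.527,"ty": -0.586,"tz": -0.006,"ax": 0,"ay": 0,"az": -0.257},
  {"jaw": 1,"tx": -0.527,"ty": -0.586,"tz": -0.006,"ax": 0,"ay": 0,"az": -0.257},
  {"jaw": 1,"tx": -0.527,"ty": -0.586,"tz": -0.006,"ax": 0,"ay": 0,"az": -0.257},
  {"jaw": 1,"tx": -0.527,"ty": -0.586,"tz": -0.006,"ax": 0,"ay": 0,"az": -0.257},
  {"jaw": 1,"tx": -0.527,"ty": -0.586,"tz": -0.006,"ax": 0,"ay": 0,"az": -0.257},
  {"jaw": 1,"tx": -0.527,"ty": -0.586,"tz": -0.006,"ax": 0,"ay": 0,"az": -0.257},
  {"jaw": 1,"tx": -0.527,"ty": -0.586,"tz": -0.006,"ax": 0,"ay": 0,"az": -0.257},
])

```text
time: 1.3
tool_pos: [0.3231, 0.1751, 0.217]
ee_rot: [3.141, 0.002, -3.141]
wrist_force: [0.7, -0.5, -0.1]
width: 0.0939
```

```bash
sed -i 's/r<18/r<.018/;s/r<13/r<.013/' m.py && python3 m.py|grep hole; python3 -c "
from h import *
go([.5007,-.169,.19])"
```

```text
top hole 18 [np.float64(0.5783), np.float64(0.1639)] disc (0.5728, 0.159, 0.087)
side hole 16 [np.float64(0.5771), np.float64(0.1588)] disc (0.5713, 0.1552, 0.087)
t [-0.1773 -0.3443  0.027 ] a [0.0007 0.0017 0.0008]
```

step_arm([
  {"jaw": 1,"tx": -0.177,"ty": -0.344,"tz": 0.027,"ax": 0,"ay": 0,"az": 0},
  {"jaw": 1,"tx": -0.177,"ty": -0.344,"tz": 0.027,"ax": 0,"ay": 0,"az": 0},
  {"jaw": 1,"tx": -0.177,"ty": -0.344,"tz": 0.027,"ax": 0,"ay": 0,"az": 0},
  {"jaw": 1,"tx": -0.177,"ty": -0.344,"tz": 0.027,"ax": 0,"ay": 0,"az": 0},
  {"jaw": 1,"tx": -0.177,"ty": -0.344,"tz": 0.027,"ax": 0,"ay": 0,"az": 0},
  {"jaw": 1,"tx": -0.177,"ty": -0.344,"tz": 0.027,"ax": 0,"ay": 0,"az": 0},
  {"jaw": 1,"tx": -0.177,"ty": -0.344,"tz": 0.027,"ax": 0,"ay": 0,"az": 0},
  {"jaw": 1,"tx": -0.177,"ty": -0.344,"tz": 0.027,"ax": 0,"ay": 0,"az": 0},
])

```text
time: 2.1
tool_pos: [0.501, -0.1715, 0.1897]
ee_rot: [3.141, 0.002, 3.141]
wrist_force: [0.5, 0.7, 0.3]
width: 0.0939
```

```bash
python3 -c "
from h import *
go([.5007,-.169,.095])"
```

```text
t [0.0005 0.0024 0.0947] a [ 0.0004  0.0018 -0.001 ]
```

step_arm([
  {"jaw": 1,"tx": 0.0005,"ty": 0.0024,"tz": 0.04,"ax": 0,"ay": 0,"az": 0},
  {"jaw": 1,"tx": 0.0005,"ty": 0.0024,"tz": 0.08,"ax": 0,"ay": 0.0018,"az": 0},
  {"jaw": 1,"tx": 0.0005,"ty": 0.0024,"tz": 0.0945,"ax": 0,"ay": 0.0018,"az": 0},
  {"jaw": 0.7,"tx": 0.0005,"ty": 0.0024,"tz": 0.0945,"ax": 0,"ay": 0.0018,"az": 0},
  {"jaw": 0.5,"tx": 0.0005,"ty": 0.0024,"tz": 0.0945,"ax": 0,"ay": 0.0018,"az": 0},
  {"jaw": 0.42,"tx": 0.0005,"ty": 0.0024,"tz": 0.0945,"ax": 0,"ay": 0.0018,"az": 0},
  {"jaw": 0.38,"tx": 0.0005,"ty": 0.0024,"tz": 0.0945,"ax": 0,"ay": 0.0018,"az": 0},
  {"jaw": 0.36,"tx": 0.0005,"ty": 0.0024,"tz": 0.0945,"ax": 0,"ay": 0.0018,"az": 0},
])

```text
time: 2.9
tool_pos: [0.5015, -0.1693, 0.0968]
ee_rot: [-3.141, 0.003, 3.141]
wrist_force: [-0.5, -0.1, -0.8]
width: 0.0575
```

step_arm([
  {"jaw": 0.3,"tx": 0,"ty": 0,"tz": 0,"ax": 0,"ay": 0,"az": 0},
  {"jaw": 0,"tx": 0,"ty": 0,"tz": 0,"ax": 0,"ay": 0,"az": 0},
  {"jaw": 0,"tx": 0,"ty": 0,"tz": 0,"ax": 0,"ay": 0,"az": 0},
  {"jaw": 0,"tx": 0,"ty": 0,"tz": 0,"ax": 0,"ay": 0,"az": 0},
])

```text
time: 3.3
tool_pos: [0.5016, -0.1688, 0.0969]
ee_rot: [3.142, 0.003, 3.141]
wrist_force: [0.7, 1.4, 1.1]
width: 0.0295
```

```bash
python3 -c "
from h import *
print(get_obs())
p,d=snapshot('side');q,e=snapshot('top')
a=cv2.resize(p[260:370,330:440],(400,400));b=cv2.resize(q[235:315,370:450],(400,400))
cv2.imwrite('pics/g.png',np.hstack([a,b])[:,:,::-1])"
```

```text
{'time': 3.3, 'joint_positions': array([-4.32682481e-01,  9.20319947e-02,  1.59952053e+00,  1.26078286e-03,
        1.44754284e+00, -2.00304836e+00]), 'qvel': array([ 2.10051446e-03,  1.03641551e-05,  3.21101522e-04, -4.41399013e-03,
        7.04055420e-04, -9.72761643e-05]), 'joint_torque': array([-5.48308566e-01, -3.22845519e+01, -2.85667741e+01, -3.75970853e-01,
       -1.13357990e-01, -1.02855229e-03]), 'tool_pos': array([ 0.50157436, -0.16884529,  0.09689213]), 'ee_rot': array([3.14150229e+00, 2.79183519e-03, 3.14100864e+00]), 'wrist_force': array([0.71359343, 1.38005874, 1.09875108]), 'wrist_torque': array([ 0.29046914,  0.02371229, -0.0211671 ]), 'width': 0.029496434653942943}
```

View pics/g.png

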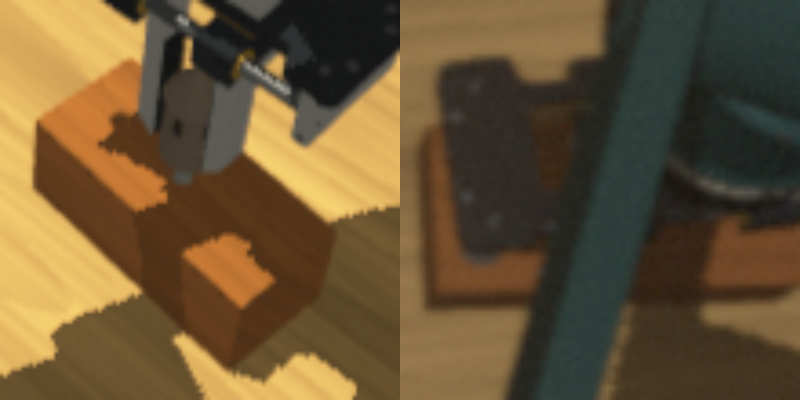

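step_arm([
  {"jaw": 0,"tx": 0,"ty": 0,"tz": -0.02,"ax": 0,"ay": 0,"az": 0},
  {"jaw": 0,"tx": 0,"ty": 0,"tz": -0.05,"ax": 0,"ay": 0,"az": 0},
  {"jaw": 0,"tx": 0,"ty": 0,"tz": -0.09,"ax": 0,"ay": 0,"az": 0},
  {"jaw": 0,"tx": 0,"ty": 0,"tz": -0.12,"ax": 0,"ay": 0,"az": 0},
  {"jaw": 0,"tx": 0,"ty": 0,"tz": -0.12,"ax": 0,"ay": 0,"az": 0},
])

```text
time: 3.9
tool_pos: [0.5034, -0.17, 0.222]
ee_rot: [-3.137, 0.012, 3.141]
wrist_force: [-0.2, 0.1, -1.4]
width: 0.0298
```

step_arm([
  {"jaw": 0,"tx": -0.02,"ty": 0.05,"tz": 0,"ax": 0,"ay": 0,"az": 0},
  {"jaw": 0,"tx": -0.03,"ty": 0.1,"tz": 0,"ax": 0,"ay": 0,"az": 0},
  {"jaw": 0,"tx": -0.05,"ty": 0.15,"tz": 0,"ax": 0,"ay": 0,"az": 0},
  {"jaw": 0,"tx": -0.06,"ty": 0.2,"tz": 0,"ax": 0,"ay": 0,"az": 0},
  {"jaw": 0,"tx": -0.07,"ty": 0.25,"tz": 0,"ax": 0,"ay": 0,"az": 0},
  {"jaw": 0,"tx": -0.077,"ty": 0.29,"tz": 0,"ax": 0,"ay": 0,"az": 0},
  {"jaw": 0,"tx": -0.077,"ty": 0.325,"tz": 0,"ax": 0,"ay": 0,"az": 0},
  {"jaw": 0,"tx": -0.077,"ty": 0.332,"tz": 0,"ax": 0,"ay": 0,"az": 0},
])

```text
time: 4.7
tool_pos: [0.5793, 0.1658, 0.2181]
ee_rot: [-3.137, 0.007, -3.137]
wrist_force: [-0.4, -0.6, -1.8]
width: 0.0298
```

```bash
python3 -c "
from h import *
go([.579,.163,.186])"
```

```text
t [ 0.0006 -0.0027  0.0321] a [-0.0042  0.0067  0.0047]
```

step_arm([
  {"jaw": 0,"tx": 0.0006,"ty": -0.0027,"tz": 0.015,"ax": -0.004,"ay": 0.007,"az": 0.005},
  {"jaw": 0,"tx": 0.0006,"ty": -0.0027,"tz": 0.03,"ax": -0.004,"ay": 0.007,"az": 0.005},
  {"jaw": 0,"tx": 0.0006,"ty": -0.0027,"tz": 0.03,"ax": -0.004,"ay": 0.007,"az": 0.005},
  {"jaw": 0,"tx": 0.0006,"ty": -0.0027,"tz": 0.03,"ax": -0.004,"ay": 0.007,"az": 0.005},
])

```text
time: 5.1
tool_pos: [0.5784, 0.1613, 0.1863]
ee_rot: [-3.141, -0.003, 3.139]
wrist_force: [0.2, -0.3, -0.9]
width: 0.0298
```

```bash
python3 -c "
from h import *
o=get_obs();print(o['tool_pos'],o['ee_rot'],o['wrist_force'],o['wrist_torque'])
p,d=snapshot('side');q,e=snapshot('top')
np.savez('s1.npz',p=p,d=d,q=q,e=e)
t=o['tool_pos'];print('side drum,tip,hole', [proj('side',t+[0,0,x]).round(1) for x in(.009,-.017,-.0889)],proj('side',[.5775,.161,.087]).round(1))
print('top',[proj('top',t+[0,0,x]).round(1) for x in(.009,-.017,-.0889)])
a=cv2.resize(p[160:230,260:330],(560,560),interpolation=cv2.INTER_CUBIC);b=cv2.resize(q[222:302,222:302],(240,240))
b=cv2.copyMakeBorder(b,0,320,0,0,cv2.BORDER_CONSTANT)
cv2.imwrite('pics/k.png',np.hstack([a,b])[:,:,::-1])"
```

```text
[0.57838023 0.16128936 0.18630707] [-3.14061603 -0.0033316   3.13894001] [ 0.16881228 -0.32160364 -0.89220228] [ 0.025599   -0.0160368  -0.00689635]
side drum,tip,hole [array([288.5, 159.1]), array([289.1, 169.1]), array([290.7, 195. ])] [290.7 198.7]
top [array([239.6, 242.3]), array([241.7, 245.4]), array([246.9, 253.1])]
```

View pics/k.png

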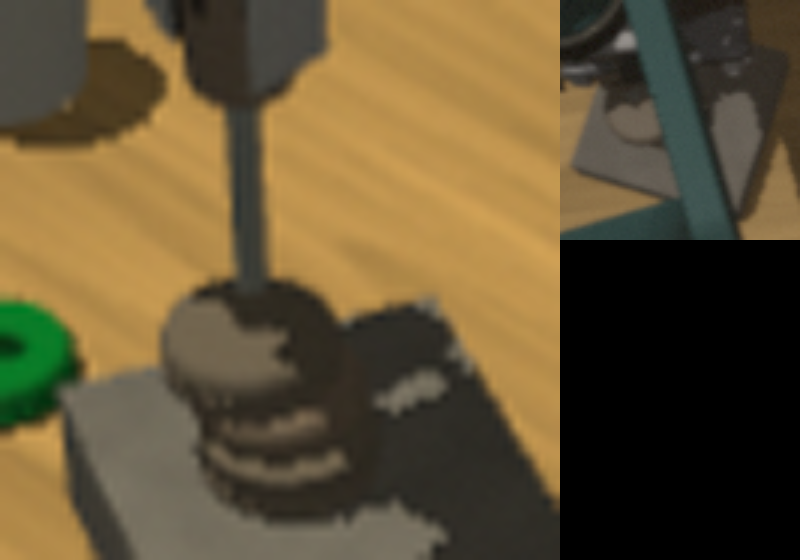

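step_arm([
  {"jaw": 0,"tx": 0.001,"ty": 0,"tz": 0.0015,"ax": 0,"ay": -0.003,"az": 0},
  {"jaw": 0,"tx": 0.001,"ty": 0,"tz": 0.003,"ax": 0,"ay": -0.003,"az": 0},
  {"jaw": 0,"tx": 0.001,"ty": 0,"tz": 0.0045,"ax": 0,"ay": -0.003,"az": 0},
  {"jaw": 0,"tx": 0.001,"ty": 0,"tz": 0.006,"ax": 0,"ay": -0.003,"az": 0},
  {"jaw": 0,"tx": 0.001,"ty": 0,"tz": 0.0075,"ax": 0,"ay": -0.003,"az": 0},
  {"jaw": 0,"tx": 0.001,"ty": 0,"tz": 0.009,"ax": 0,"ay": -0.003,"az": 0},
  {"jaw": 0,"tx": 0.001,"ty": 0,"tz": 0.01,"ax": 0,"ay": -0.003,"az": 0},
])

```text
time: 5.9
tool_pos: [0.5782, 0.162, 0.1781]
ee_rot: [-3.141, 0.003, 3.14]
wrist_force: [0.8, 0.2, -1.5]
width: 0.0299
```

step_arm([
  {"jaw": 0,"tx": 0,"ty": 0,"tz": 0.001,"ax": 0,"ay": 0,"az": 0},
  {"jaw": 0,"tx": 0,"ty": 0,"tz": 0.002,"ax": 0,"ay": 0,"az": 0},
  {"jaw": 0,"tx": 0,"ty": 0,"tz": 0.003,"ax": 0,"ay": 0,"az": 0},
])

```text
time: 6.2
tool_pos: [0.5782, 0.162, 0.1751]
ee_rot: [-3.141, 0.003, 3.14]
wrist_force: [-0.1, -0.2, -0.8]
width: 0.0294
```

step_arm([
  {"jaw": 0,"tx": 0.0008,"ty": -0.0008,"tz": 0.001,"ax": 0,"ay": 0.0,"az": 0},
  {"jaw": 0,"tx": 0.0008,"ty": -0.0008,"tz": 0.002,"ax": 0,"ay": 0.0,"az": 0},
  {"jaw": 0,"tx": 0.0008,"ty": -0.0008,"tz": 0.003,"ax": 0,"ay": 0.0,"az": 0},
])

```text
time: 6.5
tool_pos: [0.5774, 0.1611, 0.172]
ee_rot: [-3.141, 0.003, 3.14]
wrist_force: [-0.3, 0.2, -1.2]
width: 0.0293
```

```bash
python3 -c "
from h import *
o=get_obs();print(o['tool_pos'],o['ee_rot'],o['wrist_force'],o['wrist_torque'])"
```

```text
[0.57743302 0.16112267 0.17200502] [-3.14141354e+00  3.13085238e-03  3.13954610e+00] [-0.34953353  0.18760907 -1.2018162 ] [ 0.05348795  0.02582346 -0.02394652]
```

step_arm([
  {"jaw": 0,"tx": 0,"ty": 0,"tz": 0.0012,"ax": 0,"ay": 0.003,"az": 0},
  {"jaw": 0,"tx": 0,"ty": 0,"tz": 0.0024,"ax": 0,"ay": 0.003,"az": 0},
  {"jaw": 0,"tx": 0,"ty": 0,"tz": 0.0036,"ax": 0,"ay": 0.003,"az": 0},
  {"jaw": 0,"tx": 0,"ty": 0,"tz": 0.0048,"ax": 0,"ay": 0.003,"az": 0},
  {"jaw": 0,"tx": 0,"ty": 0,"tz": 0.006,"ax": 0,"ay": 0.003,"az": 0},
])

```text
time: 7.0
tool_pos: [0.5774, 0.1611, 0.1659]
ee_rot: [-3.141, 0.0, 3.14]
wrist_force: [0.4, -0.5, -1.4]
width: 0.0294
```

step_arm([
  {"jaw": 0,"tx": 0,"ty": 0,"tz": 0.001,"ax": 0,"ay": 0,"az": 0},
  {"jaw": 0,"tx": 0,"ty": 0,"tz": 0.002,"ax": 0,"ay": 0,"az": 0},
  {"jaw": 0,"tx": 0,"ty": 0,"tz": 0.003,"ax": 0,"ay": 0,"az": 0},
])

```text
time: 7.3
tool_pos: [0.5774, 0.1611, 0.1628]
ee_rot: [-3.141, 0.0, 3.14]
wrist_force: [-0.9, -0.9, -1.9]
width: 0.0294
```

```bash
python3 -c "
from h import *
o=get_obs();print(o['tool_pos'],o['ee_rot'],o['wrist_force'],o['wrist_torque'])"
```

```text
[0.57742713 0.1611333  0.16280607] [-3.14142769e+00  6.46811397e-05  3.13959288e+00] [-0.90653812 -0.86595959 -1.91277643] [0.00530976 0.00056023 0.02611085]
```

step_arm([
  {"jaw": 0,"tx": 0.0005,"ty": -0.0015,"tz": 0,"ax": 0,"ay": 0,"az": 0},
  {"jaw": 0,"tx": 0.001,"ty": -0.003,"tz": 0,"ax": 0,"ay": 0,"az": 0},
  {"jaw": 0,"tx": 0.0015,"ty": -0.0045,"tz": 0,"ax": 0,"ay": 0,"az": 0},
  {"jaw": 0,"tx": 0.002,"ty": -0.006,"tz": 0,"ax": 0,"ay": 0,"az": 0},
  {"jaw": 0,"tx": 0.0025,"ty": -0.0075,"tz": 0,"ax": 0,"ay": 0,"az": 0},
  {"jaw": 0,"tx": 0.003,"ty": -0.009,"tz": 0,"ax": 0,"ay": 0,"az": 0},
  {"jaw": 0,"tx": 0.003,"ty": -0.0105,"tz": 0,"ax": 0,"ay": 0,"az": 0},
  {"jaw": 0,"tx": 0.003,"ty": -0.0112,"tz": 0,"ax": 0,"ay": 0,"az": 0},
])

```text
time: 8.1
tool_pos: [0.5744, 0.1498, 0.1629]
ee_rot: [-3.142, 0.0, 3.139]
wrist_force: [0.1, 0.5, -0.9]
width: 0.0297
```

step_arm([
  {"jaw": 0,"tx": 0,"ty": 0,"tz": 0.001,"ax": 0,"ay": 0,"az": 0},
  {"jaw": 0,"tx": 0,"ty": 0,"tz": 0.002,"ax": 0,"ay": 0,"az": 0},
])

```text
time: 8.3
tool_pos: [0.5747, 0.1497, 0.1618]
ee_rot: [-3.142, 0.001, 3.139]
wrist_force: [-0.6, 0.3, 2.9]
width: 0.0295
```

```bash
python3 -c "
from h import *
o=get_obs();print(o['tool_pos'],o['ee_rot'],o['wrist_force'],o['wrist_torque'])"
```

```text
[0.57473583 0.1497356  0.16175125] [-3.14150291e+00  1.42513559e-03  3.13936745e+00] [-0.62236494  0.29485093  2.92516757] [-0.0352307   0.23790121 -0.00041572]
```

step_arm([
  {"jaw": 0,"tx": 0.001,"ty": 0,"tz": 0.001,"ax": 0,"ay": 0,"az": 0},
  {"jaw": 0,"tx": 0.002,"ty": 0,"tz": 0.001,"ax": 0,"ay": 0,"az": 0},
  {"jaw": 0,"tx": 0.003,"ty": 0,"tz": 0.001,"ax": 0,"ay": 0,"az": 0},
  {"jaw": 0,"tx": 0.003,"ty": 0,"tz": 0.001,"ax": 0,"ay": 0,"az": 0},
])

```text
time: 8.7
tool_pos: [0.5728, 0.1498, 0.1617]
ee_rot: [3.141, 0.005, 3.139]
wrist_force: [2.8, 0.1, 1.8]
width: 0.0297
```

```bash
cat > s.py <<'E'
from bench import *
o=get_obs();print(*[o[k].round(4) for k in('tool_pos','ee_rot','wrist_force','wrist_torque')])
E
python3 s.py
```

```text
[0.5728 0.1498 0.1617] [3.1414 0.0049 3.1393] [2.7926 0.1088 1.7537] [ 0.0052 -0.7279  0.0225]
```

step_arm([
  {"jaw": 0,"tx": 0,"ty": 0,"tz": -0.0015,"ax": 0,"ay": 0,"az": 0},
  {"jaw": 0,"tx": 0,"ty": -0.0012,"tz": -0.0015,"ax": 0,"ay": 0.005,"az": 0},
  {"jaw": 0,"tx": 0,"ty": -0.0025,"tz": -0.0015,"ax": 0,"ay": 0.005,"az": 0},
  {"jaw": 0,"tx": 0,"ty": -0.0035,"tz": -0.0015,"ax": 0,"ay": 0.005,"az": 0},
  {"jaw": 0,"tx": 0,"ty": -0.0035,"tz": -0.0005,"ax": 0,"ay": 0.005,"az": 0},
  {"jaw": 0,"tx": 0,"ty": -0.0035,"tz": 0.0005,"ax": 0,"ay": 0.005,"az": 0},
  {"jaw": 0,"tx": 0,"ty": -0.0035,"tz": 0.0015,"ax": 0,"ay": 0.005,"az": 0},
])

```text
time: 9.4
tool_pos: [0.5727, 0.1461, 0.1615]
ee_rot: [-3.141, 0.0, 3.139]
wrist_force: [-1.9, -2.0, 7.0]
width: 0.0293
```

```bash
python3 s.py
```

```text
[0.5727 0.1461 0.1615] [-3.1414e+00  5.0000e-04  3.1393e+00] [-1.8971 -1.9533  6.9981] [-0.1826  0.7199 -0.0037]
```

step_arm([
  {"jaw": 0,"tx": 0,"ty": 0,"tz": -0.0003,"ax": 0,"ay": 0,"az": 0},
  {"jaw": 0,"tx": 0.0007,"ty": -0.0007,"tz": 0,"ax": 0,"ay": 0,"az": 0},
  {"jaw": 0,"tx": 0.0014,"ty": -0.0014,"tz": 0.0006,"ax": 0,"ay": 0,"az": 0},
  {"jaw": 0,"tx": 0.0014,"ty": -0.0014,"tz": 0.001,"ax": 0,"ay": 0,"az": 0},
])

```text
time: 9.8
tool_pos: [0.5721, 0.1455, 0.1615]
ee_rot: [3.14, 0.003, 3.14]
wrist_force: [0.8, 3.0, 3.8]
width: 0.0297
```

```bash
python3 s.py
```

```text
[0.5721 0.1455 0.1615] [3.1398 0.0034 3.1396] [0.76   3.0077 3.7995] [ 0.7082 -0.1825 -0.0169]
```

```bash
python3 -c "
from h import *
p,d=snapshot('side')
np.savez('s2.npz',p=p,d=d)
t=np.array([.577,.137,.045]);print([ (proj('side',x)-[260,170]).round(1)*9 for x in ([.5721,.1455,.087],[.5737,.1461,.073],[.5709,.1389,.061])])
a=cv2.resize(p[170:250,260:340],(720,600),interpolation=cv2.INTER_CUBIC)
cv2.imwrite('pics/l.png',cv2.convertScaleAbs(a,alpha=1.6)[:,:,::-1])"
```

```text
[array([302.4, 296.1]), array([307.8, 333.9]), array([320.4, 387.9])]
```

View pics/l.png

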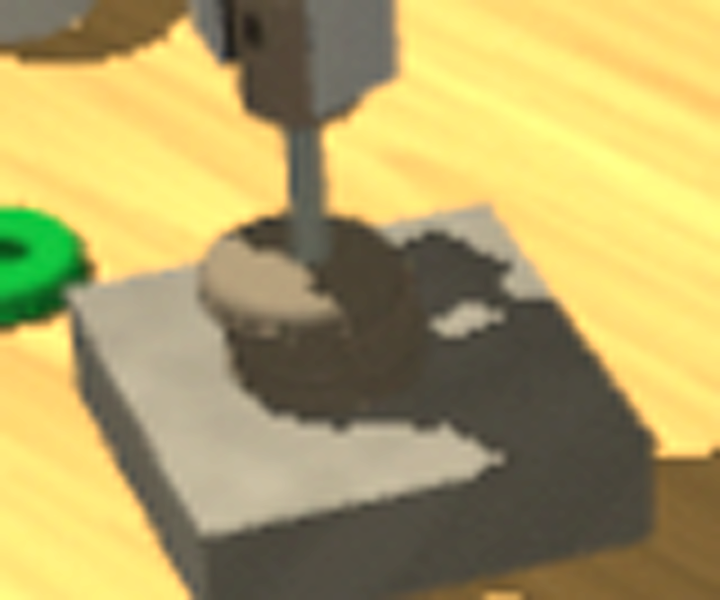

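```bash
cat > fit.py <<'E'
from h import *
import sys
def fit(f):
    d=np.load(f)["d"];Q=cloud("side",d)[185:250,262:335]
    for n,lo,hi in(("top",.075,.085),("mid",.063,.072),("low",.048,.059)):
        s=Q[(Q[...,2]>lo)&(Q[...,2]<hi)&(np.hypot(Q[...,0]-.573,Q[...,1]-.142)<.045)][:,:2]
        x=np.array([.572,.145])
        g=least_squares(lambda x:np.hypot(*(s-x).T)-.026,x,loss="cauchy",f_scale=.001)
        print(f,n,len(s),g.x.round(4),np.median(abs(g.fun)).round(5))
for f in sys.argv[1:]:fit(f)
E
python3 fit.py side0.npz s1.npz s2.npz
```

```text
side0.npz top 124 [0.5741 0.157 ] 0.00113
side0.npz mid 83 [0.5758 0.1492] 0.00124
side0.npz low 77 [0.5734 0.1418] 0.00088
s1.npz top 125 [0.5742 0.1572] 0.0015
s1.npz mid 81 [0.5762 0.1484] 0.00138
s1.npz low 86 [0.5733 0.1415] 0.00078
s2.npz top 107 [0.5685 0.1434] 0.00095
s2.npz mid 20 [0.5743 0.1478] 0.00039
s2.npz low 87 [0.5733 0.141 ] 0.00083
```

step_arm([
  {"jaw": 0,"tx": 0,"ty": 0,"tz": -0.0015,"ax": 0,"ay": 0,"az": 0},
  {"jaw": 0,"tx": -0.0013,"ty": 0.001,"tz": -0.0015,"ax": 0,"ay": 0.003,"az": 0},
  {"jaw": 0,"tx": -0.0026,"ty": 0.002,"tz": -0.0015,"ax": 0,"ay": 0.003,"az": 0},
  {"jaw": 0,"tx": -0.0039,"ty": 0.003,"tz": -0.0015,"ax": 0,"ay": 0.003,"az": 0},
  {"jaw": 0,"tx": -0.0052,"ty": 0.004,"tz": -0.0015,"ax": 0,"ay": 0.003,"az": 0},
  {"jaw": 0,"tx": -0.0065,"ty": 0.004,"tz": -0.001,"ax": 0,"ay": 0.003,"az": 0},
  {"jaw": 0,"tx": -0.0065,"ty": 0.004,"tz": 0,"ax": 0,"ay": 0.003,"az": 0},
  {"jaw": 0,"tx": -0.0065,"ty": 0.004,"tz": 0.001,"ax": 0,"ay": 0.003,"az": 0},
])

```text
time: 10.65
tool_pos: [0.5789, 0.1495, 0.1616]
ee_rot: [3.14, 0.002, 3.14]
wrist_force: [-1.3, 0.1, 4.3]
width: 0.0296
```

```bash
python3 s.py
```

```text
[0.5789 0.1495 0.1616] [3.1397e+00 1.6000e-03 3.1395e+00] [-1.2787  0.0559  4.298 ] [-0.0106  0.3935 -0.0374]
```

step_arm([
  {"jaw": 0,"tx": 0,"ty": 0,"tz": -0.0015,"ax": 0,"ay": 0,"az": 0},
  {"jaw": 0,"tx": 0.0008,"ty": 0.0012,"tz": -0.0015,"ax": 0,"ay": 0.002,"az": 0},
  {"jaw": 0,"tx": 0.0016,"ty": 0.0024,"tz": -0.0015,"ax": 0,"ay": 0.002,"az": 0},
  {"jaw": 0,"tx": 0.0024,"ty": 0.0036,"tz": -0.0015,"ax": 0,"ay": 0.002,"az": 0},
  {"jaw": 0,"tx": 0.0024,"ty": 0.0036,"tz": -0.0005,"ax": 0,"ay": 0.002,"az": 0},
  {"jaw": 0,"tx": 0.0024,"ty": 0.0036,"tz": 0.0005,"ax": 0,"ay": 0.002,"az": 0},
  {"jaw": 0,"tx": 0.0024,"ty": 0.0036,"tz": 0.0012,"ax": 0,"ay": 0.002,"az": 0},
])

```text
time: 11.35
tool_pos: [0.5768, 0.1533, 0.1618]
ee_rot: [3.139, 0.001, 3.14]
wrist_force: [-0.5, 0.3, 6.2]
width: 0.0298
```

```bash
python3 s.py
```

```text
[0.5768 0.1533 0.1618] [3.1393e+00 9.0000e-04 3.1397e+00] [-0.4745  0.3028  6.1601] [ 0.0062  0.4754 -0.0508]
```

step_arm([
  {"jaw": 0,"tx": 0,"ty": 0,"tz": -0.0015,"ax": 0,"ay": 0,"az": 0},
  {"jaw": 0,"tx": 0.001,"ty": 0,"tz": -0.0015,"ax": 0,"ay": 0.002,"az": 0},
  {"jaw": 0,"tx": 0.0022,"ty": 0,"tz": -0.0015,"ax": 0,"ay": 0.002,"az": 0},
  {"jaw": 0,"tx": 0.0035,"ty": 0,"tz": -0.0015,"ax": 0,"ay": 0.002,"az": 0},
  {"jaw": 0,"tx": 0.0038,"ty": 0,"tz": -0.0005,"ax": 0,"ay": 0.002,"az": 0},
  {"jaw": 0,"tx": 0.0038,"ty": 0,"tz": 0.0005,"ax": 0,"ay": 0.002,"az": 0},
  {"jaw": 0,"tx": 0.0038,"ty": 0,"tz": 0.0012,"ax": 0,"ay": 0.002,"az": 0},
])

```text
time: 12.05
tool_pos: [0.5731, 0.1534, 0.1618]
ee_rot: [3.139, 0.0, 3.14]
wrist_force: [-0.7, -0.7, 5.7]
width: 0.0296
```

```bash
python3 s.py
```

```text
[0.5731 0.1534 0.1618] [3.1391e+00 2.0000e-04 3.1397e+00] [-0.6956 -0.6605  5.6939] [-0.1369  0.3427  0.0267]
```

step_arm([
  {"jaw": 0,"tx": 0,"ty": 0,"tz": -0.0015,"ax": 0.002,"ay": 0,"az": 0},
  {"jaw": 0,"tx": -0.0006,"ty": -0.0015,"tz": -0.0015,"ax": 0.002,"ay": 0,"az": 0},
  {"jaw": 0,"tx": -0.0013,"ty": -0.003,"tz": -0.0015,"ax": 0.002,"ay": 0,"az": 0},
  {"jaw": 0,"tx": -0.002,"ty": -0.0045,"tz": -0.0015,"ax": 0.002,"ay": 0,"az": 0},
  {"jaw": 0,"tx": -0.0027,"ty": -0.006,"tz": -0.0015,"ax": 0.002,"ay": 0,"az": 0},
  {"jaw": 0,"tx": -0.0034,"ty": -0.0078,"tz": -0.0008,"ax": 0.002,"ay": 0,"az": 0},
  {"jaw": 0,"tx": -0.0034,"ty": -0.0078,"tz": 0.0004,"ax": 0.002,"ay": 0,"az": 0},
  {"jaw": 0,"tx": -0.0034,"ty": -0.0078,"tz": 0.0012,"ax": 0.002,"ay": 0,"az": 0},
])

```text
time: 12.85
tool_pos: [0.5766, 0.1453, 0.1604]
ee_rot: [3.141, 0.0, 3.14]
wrist_force: [-0.2, 0.7, -1.1]
width: 0.0295
```

```bash
python3 s.py
```

```text
[0.5766 0.1453 0.1604] [3.1414e+00 1.0000e-04 3.1395e+00] [-0.1765  0.7222 -1.1237] [ 0.0489  0.0137 -0.0102]
```

step_arm([
  {"jaw": 0,"tx": 0,"ty": 0,"tz": 0.0012,"ax": 0,"ay": 0,"az": 0},
  {"jaw": 0,"tx": 0,"ty": 0,"tz": 0.0024,"ax": 0,"ay": 0,"az": 0},
  {"jaw": 0,"tx": 0,"ty": 0,"tz": 0.0036,"ax": 0,"ay": 0,"az": 0},
  {"jaw": 0,"tx": 0,"ty": 0,"tz": 0.0048,"ax": 0,"ay": 0,"az": 0},
  {"jaw": 0,"tx": 0,"ty": 0,"tz": 0.006,"ax": 0,"ay": 0,"az": 0},
  {"jaw": 0,"tx": 0,"ty": 0,"tz": 0.0072,"ax": 0,"ay": 0,"az": 0},
  {"jaw": 0,"tx": 0,"ty": 0,"tz": 0.0084,"ax": 0,"ay": 0,"az": 0},
  {"jaw": 0,"tx": 0,"ty": 0,"tz": 0.009,"ax": 0,"ay": 0,"az": 0},
])

```text
time: 13.65
tool_pos: [0.5765, 0.1453, 0.1512]
ee_rot: [3.141, -0.0, 3.14]
wrist_force: [-0.5, -0.3, -1.3]
width: 0.0296
```

```bash
python3 s.py; python3 -c "
from h import *
p,d=snapshot('side');np.savez('s3.npz',p=p,d=d)"; python3 fit.py s3.npz
```

```text
[0.5765 0.1453 0.1512] [ 3.1414e+00 -2.0000e-04  3.1396e+00] [-0.4543 -0.3352 -1.3471] [-0.0214  0.0627 -0.0312]
s3.npz top 122 [0.5728 0.1424] 0.00117
s3.npz mid 24 [0.5761 0.1476] 0.00075
s3.npz low 89 [0.5736 0.1417] 0.00078
```

step_arm([
  {"jaw": 0,"tx": 0,"ty": 0,"tz": 0.0008,"ax": 0,"ay": 0,"az": 0},
  {"jaw": 0,"tx": 0,"ty": 0,"tz": 0.0016,"ax": 0,"ay": 0,"az": 0},
  {"jaw": 0,"tx": 0,"ty": 0,"tz": 0.0026,"ax": 0,"ay": 0,"az": 0},
])

```text
time: 14.0
tool_pos: [0.5768, 0.1453, 0.1498]
ee_rot: [3.141, 0.001, 3.14]
wrist_force: [-1.8, 0.3, 4.5]
width: 0.0296
```

```bash
python3 s.py
```

```text
[0.5768 0.1453 0.1498] [3.1413e+00 1.2000e-03 3.1396e+00] [-1.8225  0.3332  4.5399] [-0.0617  0.3828 -0.0399]
```

step_arm([
  {"jaw": 0,"tx": 0,"ty": 0,"tz": -0.0013,"ax": 0,"ay": 0,"az": 0},
  {"jaw": 0,"tx": 0.0012,"ty": 0,"tz": -0.0013,"ax": 0,"ay": 0,"az": 0},
  {"jaw": 0,"tx": 0.0024,"ty": 0,"tz": -0.0013,"ax": 0,"ay": 0,"az": 0},
  {"jaw": 0,"tx": 0.0034,"ty": 0,"tz": -0.0013,"ax": 0,"ay": 0,"az": 0},
  {"jaw": 0,"tx": 0.0034,"ty": 0,"tz": -0.0004,"ax": 0,"ay": 0,"az": 0},
  {"jaw": 0,"tx": 0.0034,"ty": 0,"tz": 0.0005,"ax": 0,"ay": 0,"az": 0},
  {"jaw": 0,"tx": 0.0034,"ty": 0,"tz": 0.0012,"ax": 0,"ay": 0,"az": 0},
])

```text
time: 14.7
tool_pos: [0.5736, 0.1454, 0.1495]
ee_rot: [3.141, 0.002, 3.14]
wrist_force: [0.3, -0.8, 3.8]
width: 0.0296
```

```bash
python3 s.py
```

```text
[0.5736 0.1454 0.1495] [3.1412e+00 2.3000e-03 3.1396e+00] [ 0.2543 -0.816   3.8448] [-0.0705  0.161   0.043 ]
```

step_arm([
  {"jaw": 0,"tx": 0,"ty": 0,"tz": -0.0013,"ax": 0,"ay": 0,"az": 0},
  {"jaw": 0,"tx": 0,"ty": -0.0012,"tz": -0.0013,"ax": 0,"ay": 0.002,"az": 0},
  {"jaw": 0,"tx": 0,"ty": -0.0024,"tz": -0.0013,"ax": 0,"ay": 0.002,"az": 0},
  {"jaw": 0,"tx": 0,"ty": -0.0032,"tz": -0.001,"ax": 0,"ay": 0.002,"az": 0},
  {"jaw": 0,"tx": 0,"ty": -0.0032,"tz": -0.0002,"ax": 0,"ay": 0.002,"az": 0},
  {"jaw": 0,"tx": 0,"ty": -0.0032,"tz": 0.0006,"ax": 0,"ay": 0.002,"az": 0},
  {"jaw": 0,"tx": 0,"ty": -0.0032,"tz": 0.0014,"ax": 0,"ay": 0.002,"az": 0},
])

```text
time: 15.4
tool_pos: [0.5738, 0.1422, 0.1496]
ee_rot: [3.141, 0.002, 3.14]
wrist_force: [-2.9, 0.8, 8.1]
width: 0.0292
```

```bash
python3 s.py
```

```text
[0.5738 0.1422 0.1496] [3.1410e+00 1.5000e-03 3.1396e+00] [-2.9002  0.7517  8.112 ] [ 0.092   0.5444 -0.0365]
```

step_arm([
  {"jaw": 0,"tx": 0,"ty": 0,"tz": -0.0013,"ax": 0,"ay": 0,"az": 0},
  {"jaw": 0,"tx": 0.0012,"ty": 0.0005,"tz": -0.0013,"ax": 0,"ay": 0.002,"az": 0},
  {"jaw": 0,"tx": 0.0024,"ty": 0.001,"tz": -0.0013,"ax": 0,"ay": 0.002,"az": 0},
  {"jaw": 0,"tx": 0.0034,"ty": 0.001,"tz": -0.001,"ax": 0,"ay": 0.002,"az": 0},
  {"jaw": 0,"tx": 0.0034,"ty": 0.001,"tz": -0.0002,"ax": 0,"ay": 0.002,"az": 0},
  {"jaw": 0,"tx": 0.0034,"ty": 0.001,"tz": 0.0006,"ax": 0,"ay": 0.002,"az": 0},
  {"jaw": 0,"tx": 0.0034,"ty": 0.001,"tz": 0.0012,"ax": 0,"ay": 0.002,"az": 0},
])

```text
time: 16.1
tool_pos: [0.5705, 0.1433, 0.1488]
ee_rot: [3.141, 0.0, 3.14]
wrist_force: [-0.6, 0.4, 1.2]
width: 0.0295
```

```bash
python3 s.py
```

```text
[0.5705 0.1433 0.1488] [3.1408 0.     3.1396] [-0.6219  0.3936  1.1539] [ 0.0961 -0.1    -0.0147]
```

step_arm([
  {"jaw": 0,"tx": 0,"ty": 0,"tz": 0.0006,"ax": 0,"ay": 0,"az": 0},
  {"jaw": 0,"tx": 0,"ty": 0,"tz": 0.0014,"ax": 0,"ay": 0,"az": 0},
  {"jaw": 0,"tx": 0,"ty": 0,"tz": 0.0014,"ax": 0,"ay": 0,"az": 0},
])

```text
time: 16.4
tool_pos: [0.5705, 0.1437, 0.1478]
ee_rot: [3.14, 0.0, 3.14]
wrist_force: [0.1, 1.9, 3.5]
width: 0.0298
```

```bash
python3 s.py
```

```text
[0.5705 0.1437 0.1478] [3.1398e+00 4.0000e-04 3.1398e+00] [0.1498 1.8695 3.4863] [ 0.3252  0.088  -0.018 ]
```

step_arm([
  {"jaw": 0,"tx": 0,"ty": 0.0008,"tz": 0,"ax": 0.001,"ay": 0,"az": 0},
  {"jaw": 0,"tx": 0,"ty": 0.0015,"tz": 0.0005,"ax": 0.001,"ay": 0,"az": 0},
  {"jaw": 0,"tx": 0,"ty": 0.0015,"tz": 0.0015,"ax": 0.001,"ay": 0,"az": 0},
  {"jaw": 0,"tx": 0,"ty": 0.0015,"tz": 0.0025,"ax": 0.001,"ay": 0,"az": 0},
])

```text
time: 16.8
tool_pos: [0.5704, 0.145, 0.1446]
ee_rot: [3.141, -0.0, 3.14]
wrist_force: [0.9, 0.1, -1.5]
width: 0.0298
```

```bash
python3 s.py
```

```text
[0.5704 0.145  0.1446] [ 3.1414e+00 -4.0000e-04  3.1397e+00] [ 0.8841  0.123  -1.5254] [-0.1277 -0.1177 -0.0454]
```

step_arm([
  {"jaw": 0,"tx": 0,"ty": 0,"tz": 0.0012,"ax": 0,"ay": 0,"az": 0},
  {"jaw": 0,"tx": 0,"ty": 0,"tz": 0.0024,"ax": 0,"ay": 0,"az": 0},
  {"jaw": 0,"tx": 0,"ty": 0,"tz": 0.0036,"ax": 0,"ay": 0,"az": 0},
  {"jaw": 0,"tx": 0,"ty": 0,"tz": 0.0048,"ax": 0,"ay": 0,"az": 0},
  {"jaw": 0,"tx": 0,"ty": 0,"tz": 0.006,"ax": 0,"ay": 0,"az": 0},
  {"jaw": 0,"tx": 0,"ty": 0,"tz": 0.0072,"ax": 0,"ay": 0,"az": 0},
  {"jaw": 0,"tx": 0,"ty": 0,"tz": 0.0084,"ax": 0,"ay": 0,"az": 0},
  {"jaw": 0,"tx": 0,"ty": 0,"tz": 0.0092,"ax": 0,"ay": 0,"az": 0},
])

```text
time: 17.6
tool_pos: [0.5703, 0.1451, 0.1353]
ee_rot: [3.141, -0.001, 3.14]
wrist_force: [1.1, -0.2, -1.5]
width: 0.0296
```

```bash
python3 s.py;  python3 -c "
from h import *
p,d=snapshot('side');np.savez('s4.npz',p=p,d=d)
f=cloud('side',d)[190:256,262:340].reshape(-1,3);f=f[(abs(f[:,2]-.045)<.004)];print(rect(f))"; python3 fit.py s4.npz
```

```text
[0.5703 0.1451 0.1353] [ 3.1413e+00 -5.0000e-04  3.1398e+00] [ 1.1008 -0.1582 -1.4928] [-0.0214 -0.0878  0.0263]
((576.3016967773438, 134.5108184814453), (124.5605697631836, 122.46733856201172), 67.2159423828125)
s4.npz top 102 [0.5666 0.1403] 0.00112
s4.npz mid 21 [0.5704 0.1463] 0.00047
s4.npz low 83 [0.5733 0.1413] 0.00088
```

Move to the socket estimate (.5768, .1372), then tap.

step_arm([
  {"jaw": 0,"tx": -0.0008,"ty": -0.001,"tz": 0,"ax": 0,"ay": 0,"az": 0},
  {"jaw": 0,"tx": -0.0016,"ty": -0.002,"tz": 0,"ax": 0,"ay": 0,"az": 0},
  {"jaw": 0,"tx": -0.0024,"ty": -0.003,"tz": 0,"ax": 0,"ay": 0,"az": 0},
  {"jaw": 0,"tx": -0.0033,"ty": -0.004,"tz": 0,"ax": 0,"ay": 0,"az": 0},
  {"jaw": 0,"tx": -0.0042,"ty": -0.005,"tz": 0,"ax": 0,"ay": 0,"az": 0},
  {"jaw": 0,"tx": -0.0052,"ty": -0.0062,"tz": 0,"ax": 0,"ay": 0,"az": 0},
  {"jaw": 0,"tx": -0.0062,"ty": -0.0074,"tz": 0,"ax": 0,"ay": 0,"az": 0},
  {"jaw": 0,"tx": -0.0066,"ty": -0.008,"tz": 0,"ax": 0,"ay": 0,"az": 0},
])

```text
time: 18.45
tool_pos: [0.577, 0.1368, 0.135]
ee_rot: [3.142, -0.001, 3.14]
wrist_force: [-0.5, 1.3, -2.1]
width: 0.0294
```

step_arm([
  {"jaw": 0,"tx": 0,"ty": 0,"tz": 0.0008,"ax": 0,"ay": 0,"az": 0},
  {"jaw": 0,"tx": 0,"ty": 0,"tz": 0.0016,"ax": 0,"ay": 0,"az": 0},
  {"jaw": 0,"tx": 0,"ty": 0,"tz": 0.0025,"ax": 0,"ay": 0,"az": 0},
])

```text
time: 18.75
tool_pos: [0.5771, 0.1368, 0.1326]
ee_rot: [3.142, -0.0, 3.14]
wrist_force: [-0.7, 0.7, -0.3]
width: 0.0298
```

```bash
python3 s.py
```

```text
[0.5771 0.1368 0.1326] [ 3.1416e+00 -5.0000e-04  3.1395e+00] [-0.7249  0.7415 -0.3127] [2.614e-01 2.228e-01 1.000e-04]
```

step_arm([
  {"jaw": 0,"tx": 0,"ty": 0,"tz": 0.0008,"ax": 0,"ay": 0,"az": 0},
  {"jaw": 0,"tx": 0,"ty": 0,"tz": 0.0016,"ax": 0,"ay": 0,"az": 0},
  {"jaw": 0,"tx": 0,"ty": 0,"tz": 0.0024,"ax": 0,"ay": 0,"az": 0},
])

```text
time: 19.05
tool_pos: [0.5771, 0.1369, 0.1302]
ee_rot: [3.141, -0.0, 3.14]
wrist_force: [-0.9, 0.9, -0.5]
width: 0.0298
```

```bash
python3 s.py
```

```text
[0.5771 0.1369 0.1302] [ 3.1415e+00 -3.0000e-04  3.1397e+00] [-0.8684  0.8829 -0.4748] [0.3062 0.2189 0.0277]
```

step_arm([
  {"jaw": 0,"tx": 0.0002,"ty": 0.0002,"tz": 0.0013,"ax": 0,"ay": 0,"az": 0},
  {"jaw": 0,"tx": 0.0002,"ty": 0.0002,"tz": 0.0026,"ax": 0,"ay": 0,"az": 0},
  {"jaw": 0,"tx": 0.0002,"ty": 0.0002,"tz": 0.0039,"ax": 0,"ay": 0,"az": 0},
  {"jaw": 0,"tx": 0.0002,"ty": 0.0002,"tz": 0.0052,"ax": 0,"ay": 0,"az": 0},
  {"jaw": 0,"tx": 0.0002,"ty": 0.0002,"tz": 0.0065,"ax": 0,"ay": 0,"az": 0},
  {"jaw": 0,"tx": 0.0002,"ty": 0.0002,"tz": 0.0078,"ax": 0,"ay": 0,"az": 0},
])

```text
time: 19.65
tool_pos: [0.577, 0.137, 0.1223]
ee_rot: [-3.142, -0.0, 3.14]
wrist_force: [0.1, 0.9, -0.0]
width: 0.0298
```

```bash
python3 s.py
```

```text
[0.577  0.137  0.1223] [-3.1416e+00 -1.0000e-04  3.1396e+00] [ 0.0642  0.9075 -0.0362] [0.1682 0.0414 0.0027]
```

step_arm([
  {"jaw": 0,"tx": 0,"ty": 0.0002,"tz": 0.0013,"ax": 0,"ay": 0,"az": 0},
  {"jaw": 0,"tx": 0,"ty": 0.0002,"tz": 0.0026,"ax": 0,"ay": 0,"az": 0},
  {"jaw": 0,"tx": 0,"ty": 0.0002,"tz": 0.0039,"ax": 0,"ay": 0,"az": 0},
  {"jaw": 0,"tx": 0,"ty": 0.0002,"tz": 0.0052,"ax": 0,"ay": 0,"az": 0},
  {"jaw": 0,"tx": 0,"ty": 0.0002,"tz": 0.0065,"ax": 0,"ay": 0,"az": 0},
  {"jaw": 0,"tx": 0,"ty": 0.0002,"tz": 0.0078,"ax": 0,"ay": 0,"az": 0},
  {"jaw": 0,"tx": 0,"ty": 0.0002,"tz": 0.0091,"ax": 0,"ay": 0,"az": 0},
  {"jaw": 0,"tx": 0,"ty": 0.0002,"tz": 0.0104,"ax": 0,"ay": 0,"az": 0},
])

```text
time: 20.45
tool_pos: [0.5771, 0.1371, 0.1118]
ee_rot: [-3.141, 0.0, 3.14]
wrist_force: [-0.1, -0.1, 0.4]
width: 0.0296
```

step_arm([
  {"jaw": 0,"tx": 0,"ty": 0,"tz": 0.0012,"ax": 0,"ay": 0,"az": 0},
  {"jaw": 0,"tx": 0,"ty": 0,"tz": 0.0024,"ax": 0,"ay": 0,"az": 0},
  {"jaw": 0,"tx": 0,"ty": 0,"tz": 0.0036,"ax": 0,"ay": 0,"az": 0},
  {"jaw": 0,"tx": 0,"ty": 0,"tz": 0.0048,"ax": 0,"ay": 0,"az": 0},
  {"jaw": 0,"tx": 0,"ty": 0,"tz": 0.006,"ax": 0,"ay": 0,"az": 0},
])

```text
time: 20.95
tool_pos: [0.577, 0.1371, 0.1057]
ee_rot: [-3.141, 0.0, 3.14]
wrist_force: [0.2, 0.8, -1.1]
width: 0.0298
```

```bash
python3 s.py
```

```text
[0.577  0.1371 0.1057] [-3.1415e+00  1.0000e-04  3.1395e+00] [ 0.1724  0.8116 -1.0966] [ 0.0738  0.0381 -0.0164]
```

step_arm([
  {"jaw": 0,"tx": 0,"ty": 0,"tz": 0.0008,"ax": 0,"ay": 0,"az": 0},
  {"jaw": 0,"tx": 0,"ty": 0,"tz": 0.0016,"ax": 0,"ay": 0,"az": 0},
  {"jaw": 0,"tx": 0,"ty": 0,"tz": 0.0024,"ax": 0,"ay": 0,"az": 0},
  {"jaw": 0,"tx": 0,"ty": 0,"tz": 0.0032,"ax": 0,"ay": 0,"az": 0},
  {"jaw": 0,"tx": 0,"ty": 0,"tz": 0.004,"ax": 0,"ay": 0,"az": 0},
])

```text
time: 21.45
tool_pos: [0.5772, 0.1371, 0.1039]
ee_rot: [-3.142, 0.001, 3.14]
wrist_force: [-4.5, -1.0, 10.0]
width: 0.0297
```

```bash
python3 s.py;  python3 -c "
from h import *
p,d=snapshot('side');np.savez('s5.npz',p=p,d=d)
a=cv2.resize(p[170:250,260:340],(600,600),interpolation=cv2.INTER_CUBIC)
cv2.imwrite('pics/m.png',cv2.convertScaleAbs(a,alpha=1.6)[:,:,::-1])"; python3 fit.py s5.npz
```

```text
[0.5772 0.1371 0.1039] [-3.1415e+00  1.3000e-03  3.1396e+00] [-4.4946 -0.9594  9.9541] [-0.1127  0.9005  0.0111]
s5.npz top 110 [0.5733 0.1323] 0.001
s5.npz mid 21 [0.577  0.1388] 0.00072
s5.npz low 89 [0.5799 0.1333] 0.00096
```

View pics/m.png

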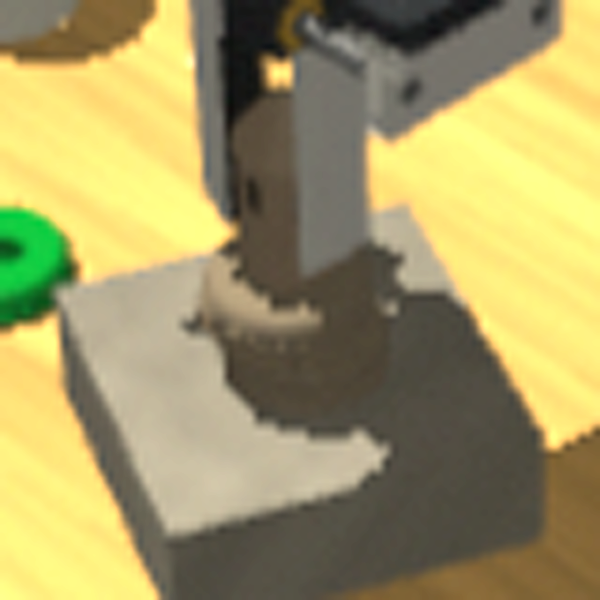

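step_arm([
  {"jaw": 0,"tx": 0,"ty": 0,"tz": 0.0005,"ax": 0,"ay": 0,"az": 0},
  {"jaw": 0,"tx": 0,"ty": 0,"tz": 0.0002,"ax": 0,"ay": 0,"az": 0},
  {"jaw": 0.35,"tx": 0,"ty": 0,"tz": 0.0002,"ax": 0,"ay": 0,"az": 0},
  {"jaw": 0.5,"tx": 0,"ty": 0,"tz": 0,"ax": 0,"ay": 0,"az": 0},
  {"jaw": 0.7,"tx": 0,"ty": 0,"tz": 0,"ax": 0,"ay": 0,"az": 0},
  {"jaw": 0.7,"tx": 0,"ty": 0,"tz": 0,"ax": 0,"ay": 0,"az": 0},
  {"jaw": 0.7,"tx": 0,"ty": 0,"tz": 0,"ax": 0,"ay": 0,"az": 0},
])

```text
time: 22.2
tool_pos: [0.5772, 0.1371, 0.1038]
ee_rot: [-3.142, 0.001, 3.14]
wrist_force: [0.5, 0.3, 0.1]
width: 0.0618
```

step_arm([
  {"jaw": 0.7,"tx": 0,"ty": 0,"tz": -0.02,"ax": 0,"ay": 0,"az": 0},
  {"jaw": 0.7,"tx": 0,"ty": 0,"tz": -0.05,"ax": 0,"ay": 0,"az": 0},
  {"jaw": 0.7,"tx": 0,"ty": 0,"tz": -0.09,"ax": 0,"ay": 0,"az": 0},
  {"jaw": 0.7,"tx": 0.04,"ty": -0.03,"tz": -0.12,"ax": 0,"ay": 0,"az": 0},
  {"jaw": 0.7,"tx": 0.08,"ty": -0.07,"tz": -0.14,"ax": 0,"ay": 0,"az": 0},
  {"jaw": 0.7,"tx": 0.1,"ty": -0.12,"tz": -0.14,"ax": 0,"ay": 0,"az": 0},
  {"jaw": 0.7,"tx": 0.1,"ty": -0.17,"tz": -0.14,"ax": 0,"ay": 0,"az": 0},
  {"jaw": 0.7,"tx": 0.1,"ty": -0.2,"tz": -0.14,"ax": 0,"ay": 0,"az": 0},
])

```text
time: 23.0
tool_pos: [0.4758, -0.0639, 0.245]
ee_rot: [-3.141, 0.004, 3.141]
wrist_force: [-0.1, 0.1, -0.4]
width: 0.0655
```

```bash
python3 s.py;  python3 -c "
from h import *
I=[]
for c,(y,x) in(('side',(155,260)),('top',(222,222))):
    p,d=snapshot(c);np.savez('f_'+c+'.npz',p=p,d=d);I.append(cv2.resize(p[y:y+90,x:x+90],(400,400),interpolation=cv2.INTER_CUBIC))
    Q=cloud(c,d)[y:y+90,x:x+90].reshape(-1,3);Q=Q[np.hypot(Q[:,0]-.577,Q[:,1]-.137)<.03]
    print(c,'apex',Q[Q[:,2].argmax()].round(4))
    for lo in(.095,.105,.115,.125,.135,.145):
        q=Q[(Q[:,2]>lo)&(Q[:,2]<lo+.01)];print(lo,len(q),q.mean(0).round(4) if len(q) else '')
cv2.imwrite('pics/n.png',cv2.convertScaleAbs(np.hstack(I),alpha=1.4)[:,:,::-1])"; python3 fit.py f_side.npz
```

```text
[ 0.4758 -0.0639  0.245 ] [-3.1407  0.0042  3.1408] [-0.0992  0.0884 -0.4184] [0.1044 0.0093 0.0177]
side apex [0.5757 0.1342 0.1532]
0.095 44 [0.5684 0.1261 0.1004]
0.105 42 [0.569  0.1257 0.11  ]
0.115 49 [0.5686 0.1259 0.1202]
0.125 55 [0.5698 0.1251 0.1308]
0.135 75 [0.5715 0.1297 0.1394]
0.145 23 [0.5748 0.132  0.1484]
top apex [0.574  0.1387 0.154 ]
0.095 14 [0.5645 0.1326 0.101 ]
0.105 11 [0.5686 0.1289 0.1082]
0.115 13 [0.5634 0.134  0.1178]
0.125 61 [0.5742 0.1346 0.1329]
0.135 121 [0.5744 0.1364 0.1395]
0.145 41 [0.5756 0.1365 0.1479]
f_side.npz top 96 [0.5732 0.132 ] 0.001
f_side.npz mid 24 [0.5767 0.1382] 0.00058
f_side.npz low 81 [0.58   0.1326] 0.00079
```

View pics/n.png

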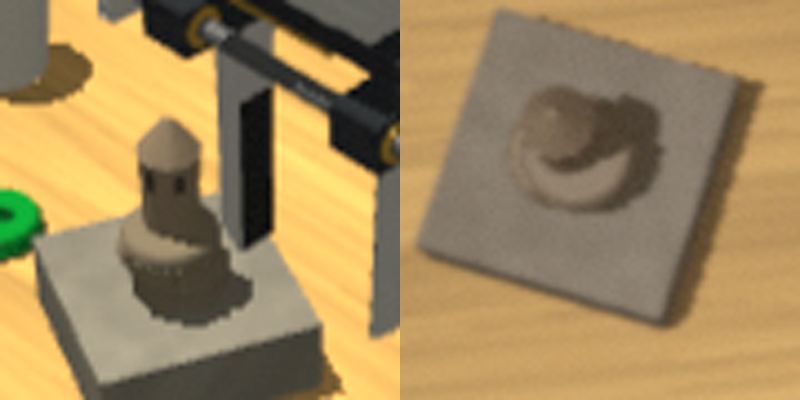

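```bash
python3 -c "
from bench import *
print(close_job())"
```

```text
the job is handed in; nothing more can be done
None
```

The totem is finished: the finial is fully home on the top disc and released, and I handed the job in. Handing in gives no verdict. It took about 23 s of the 72 s allowed.

**What I did:** I lifted the finial out of the drying block and passed the rod through the three discs into the foot. The top disc's hole and the socket were met on the first try. The middle and bottom disc holes took several light taps each, because their positions were hidden. The highest force I read was about 11 N net, including the final push home.

**Last checks:**
- **Home:** the shoulder met the top disc at the height expected from the earlier contacts. The roof point is 153–154 mm above the table, against 153 mm expected.
- **Upright:** the drum shows no measurable lean over the stretch I could measure.
- **Discs:** they are in order, with centres about 3 to 6 mm from the socket's axis by the side camera, inside the 8 mm limit.
- **Clear:** the arm is well away from the totem and the gripper holds nothing. I did not approach the mug, cup, cutter or spatula, though I did not re-measure them at the end.

**Disagreement:** the two cameras differed by 2–4 mm in y. The feel of the contacts fell between them, slightly nearer the top camera.

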